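# Slide the chopping board out over the scrap caddy

## Robot

A 6-joint arm with a two-finger parallel gripper is mounted at the origin on the work surface. World frame = base frame: x ahead of the robot, y to its left, z up, the work surface at z = 0. Lengths are in mm, angles in rad, forces in N, time in s.
With the tool pointing down it reaches from about 375 to 900 mm from the base axis. Payload 3.1 kg.
Tool frame: the origin (TCP) lies on the front face of the gripper's body, between the roots of the fingers; the fingertips stand 70 mm ahead of it and the grasp point (between the pads) lies 51 mm ahead of it; y points along the fingers, x is the direction in which the jaws open and shut, and the axes are right-handed (so a half turn about y gives the same grasp; the last joint's range is limited). The gripper opens to 87 mm and grips with 3 to 60 N. Pads are 19 mm wide; open, the fingers measure 117 mm over their backs; the gripper's body (75 mm by 190 mm) begins 51 mm behind the grasp point.
Start: joints at [0.931, 0.527, 1.433, -0, 1.181, -0.178], TCP at [277.874, 559.807, 292.248] pointing down, gripper open.
Joint ranges: [-3.08, 3.08], [-0.75, 2.2], [0.22, 2.44], [-1.43, 4.57], [0, 2.65], [-2.85, 2.85]. Speed limits (rad/s): [2.79, 2.79, 3.14, 3.14, 3.14, 3.14].

## Interface

Orientations are given as a unit quaternion [x, y, z, w].
In Python, from plant import get_obs, get_image, sign_off gives the robot as it stands.
- The arm moves only by the tool arm_command, never from a script. Its argument "commands" is a list of rows, each a list of 7 numbers: the opening in per cent of the stroke, from 0 (shut) to 100 (fully open), then the shift along the tool's x, y, z in m, then the turn, a rotation vector about the tool's x, y, z in degrees. In form: [[grip, dx, dy, dz, wx, wy, wz], ...]. A call has 1 to 10 rows; each row is the pose to reach, as a shift and turn from the pose measured when the call began, along the tool's axes at that moment; what a row does not reach only later rows make up. A row lasts 1/10 s, in which the tool goes at most 50 mm and 8.59 degrees, less where a joint would pass 70% of its speed; a pose out of reach is approached as far as the arm can. A call with a gripper value outside its range is refused whole. The fingers move at their own pace and stop on an object; "squeeze" is the grip in N (left out, the last holds). Time passes only in rows, so rows that repeat a pose let the fingers close. It gives the time, the measured TCP pose, the force and the opening at its end, in the units of the state.
- get_obs(): the state, without advancing time (a new reading comes with each control period).
- get_image(name): name is "side" or "top" or "wrist"; returns a dict with "frame" (420x560x3 uint8, red, green, blue), "fx", "fy", "cx", "cy" (pixels), "pose" (4x4, takes a point from camera to world coordinates). Camera axes: x right, y down, z forward; pixel columns grow to the right and rows downward; lengths in mm; the calibration is good to about 2 mm. A picture is of the moment at which its call begins. There is no depth.
- sign_off(): hands the job in, once; it reports no verdict.
The state is a dict: "time": time; "qpos": joint angles; "dq": joint speeds; "joint_torque": joint torques, N m; "tcp_pos": TCP position; "tool_rot": TCP orientation; "contact_force": force on the tool from outside, world axes, zero at the start; "ft_torque": the same for the moment, N m; "grip_width": opening from 0.0 (shut) to 1.0 (fully open).
Only numpy, scipy, OpenCV 4.12 (cv2) and the standard library are available. Lean on these libraries where they do the work, as an engineer would, in place of code of your own. Each camera call takes 0.05 s, during which the arm holds its last target.

## Task

Set the thin bamboo chopping board up for scraping: slide it along the granite until it is in line with the scrap caddy hanging on the front of the bench and overhangs the bench edge by 4 cm, square to the edge, with the whole of its overhanging edge within the width of the caddy's mouth. Push it with the fingertips so that it stays flat on the stone, never picked up or tipped, and leave everything else standing where it is.

Things in the scene. Friction and masses are not known exactly. Their poses are not given: they have to be found in the camera images.
- board: thin bamboo chopping board, a flat rectangle 160 mm along its own x, 220 mm along its own y and 9 mm thick, with a 60 x 20 mm hand slot near its -y end, about 0.26 kg (varies), lying flat and loose on the granite. It slides when pushed with a few newtons and stops where it is left. Origin: centre of its underside; z up; its +x long edge is the front edge, the one that is to hang over. It starts wholly on the bench, turned up to 0.4 rad from square.
- board_front (a point): middle of the board's front (+x) long edge, on its top face, 80 mm from the board's centre. Axes as the board's.
- caddy: open-topped grey plastic scrap caddy hooked on the cupboard doors under the bench's front edge (the edge on the far side from the robot); fixed. Its mouth is 260 mm wide inside along y and reaches from the bench edge to 105 mm beyond it; its rim lies 62 mm below the bench top. Origin: on the bench's top front edge, over the middle of the caddy's width; x points straight out from the bench, square to the edge, y runs along the edge, z up.
- bench_edge (a point): point on the bench's top front edge, at the middle of the caddy's width (the same point as the caddy's origin). The edge is straight and runs along y through this point; the granite top is level at z = 0 and 35 mm thick; beyond the edge there is no support.
- jar: small glass jar with a ribbed steel twist cap, 62 mm across, 87 mm high, standing on the turntable. Origin: centre of its underside. Bystander.
- sandwich_box: yellow plastic sandwich box with its lid on, 108 x 158 x 53 mm, on the turntable. Origin: centre of its underside. Bystander.
- mini_container: round stainless steel mini container with lid, 76 mm across, 48 mm high, standing on the bench to one side of the board. Origin: centre of its underside. Bystander.
- egg_ring: red silicone egg ring, 94 mm across, 16 mm high, with a small tab (reaching 65 mm from the centre), lying on the bench to one side of the board. Origin: centre of its underside. Bystander.
- bowl: stainless steel bowl, 200 mm across the rim, 75 mm high, to one side of the bench. Origin: centre of its underside. Bystander.
- turntable: bamboo turntable, 250 mm across, top 28 mm above the bench, to one side of the bench, carrying the jar and the sandwich box. It turns if it is knocked. Origin: centre of its underside. Bystander.

How it is judged (in metres and radians):
At the end, for the whole second after the job is handed in: The board lies flat and at rest on the bench; the middle of its front edge is 40 mm beyond the bench edge, give or take 10 mm; it is square to the edge within 0.09 rad (5 degrees); its centre is within 20 mm of the middle of the caddy's width, so that its whole overhanging edge is over the mouth (x of board_front in the frame of caddy between 0.03 and 0.05 m and y of board in the frame of caddy between -0.02 and 0.02 m and angle between the x axis of board and the x axis of caddy, either way round below 0.09 rad and angle between board's own z axis and vertical below 0.03 rad and height (world z) of board between -0.004 and 0.004 m and linear speed of board below 0.01 m/s); the robot touches nothing.
It fails at once if the chopping board is lifted or tipped off the granite, or falls (height (world z) of board above 0.012 m or height (world z) of board below -0.012 m or angle between board's own z axis and vertical above 0.12 rad).
It fails at once if the jar or the sandwich box on the turntable is moved by more than 20 mm (distance of any of jar, sandwich_box from where it was at the start of the episode above 0.02 m).
It fails at once if the mini container or the egg ring is moved by more than 20 mm (distance of any of mini_container, egg_ring from where it was at the start of the episode above 0.02 m).
It fails at once if the bowl is moved by more than 20 mm (distance of bowl from where it was at the start of the episode above 0.02 m).
It also fails if it takes over 64 s, if anything falls off the work surface, if the arm or the gripper's body presses on something with over 40 N, if the wrist force passes 120 N, or if a joint passes its speed limit or range.

## Working session

There is one attempt and no reset: what is moved stays moved. The work goes in short steps, Python scripts to look and compute and a tool call to move; the robot and the scene stay as the last step left them, time stands still between calls to the robot, and variables do not carry over. Pictures are saved under pics/ and viewed, and the job is handed in when it is done.

Besides the shell and the picture viewer there is one more tool, called after ">>>" in YAML: its name, and indented under it one key for each argument. arm_command: Moves the arm, as the interface text tells. Its arguments: {"type":"object","properties":{"commands":{"type":"array"},"squeeze":{"type":"number"}},"required":["commands"]}

```bash
mkdir -p pics; ls; python3 - <<'E'
from plant import get_obs,get_image
import cv2,pickle
o=get_obs();print(o)
d={}
for n in("side","top","wrist"):
    i=get_image(n);d[n]=i;cv2.imwrite(f"pics/{n}0.png",i["frame"][:,:,::-1]);print(n,i["fx"],i["cx"],i["cy"],i["pose"].round(3).tolist() if hasattr(i["pose"],"round") else i["pose"])
pickle.dump(d,open("im0.pkl","wb"))
E
```

```text
pics
{'time': 0.0, 'qpos': array([ 9.31493583e-01,  5.28486293e-01,  1.43389363e+00, -3.23284919e-05,
        1.18141518e+00, -1.78494739e-01]), 'dq': array([ 3.04704008e-05,  1.48653696e-03,  7.46792751e-04, -5.76959498e-04,
        9.37718268e-04, -7.52510433e-04]), 'joint_torque': array([-1.63237291e-04, -4.40046072e+01, -1.76591295e+01,  6.31880388e-02,
        5.83111192e-02, -1.55341304e-04]), 'tcp_pos': array([277.54182725, 559.3419912 , 291.26187494]), 'tool_rot': array([ 0.60126601,  0.37188489, -0.3733254 , -0.60067376]), 'contact_force': array([-0.25367304,  0.34515987, -0.07830389]), 'ft_torque': array([ 0.01170904, -0.02810955,  0.02405804]), 'grip_width': 1.000864470336312}
side 465.9865069696401 288.419828955945 216.6426561424586 [[0.992, -0.108, 0.068, 472.384], [-0.127, -0.764, 0.633, -823.541], [-0.016, -0.636, -0.771, 1046.452], [0.0, 0.0, 0.0, 1.0]]
top 539.1259851531962 277.38512140785525 215.79066860358967 [[-0.005, -0.994, 0.108, 387.768], [-1.0, 0.004, -0.011, 23.357], [0.011, -0.109, -0.994, 1543.725], [0.0, 0.0, 0.0, 1.0]]
wrist 376.38605685086105 277.6799745796586 214.2953153902263 [[0.445, 0.853, 0.273, 200.679], [0.896, -0.423, -0.137, 597.424], [-0.002, 0.305, -0.952, 385.85], [0.0, 0.0, 0.0, 1.0]]
```

View pics/top0.png

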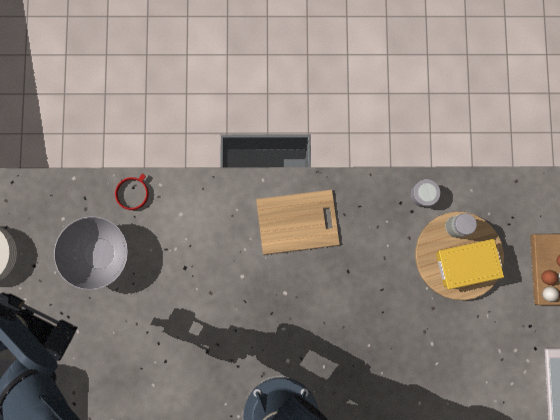

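View pics/side0.png

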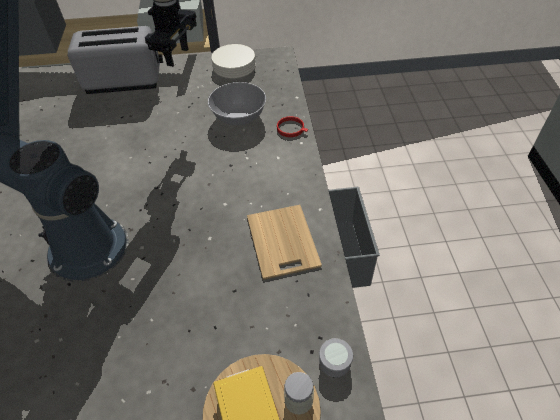

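View pics/wrist0.png

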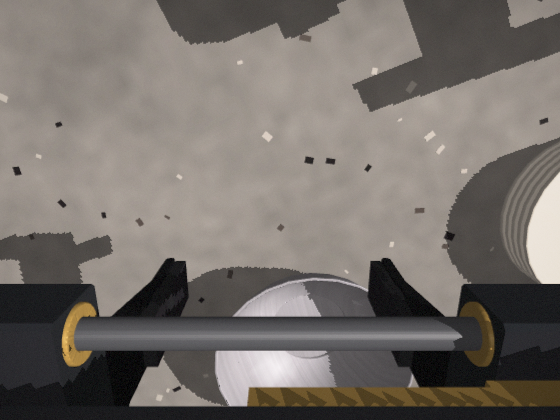

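Top view: board corners are near (257,199), (333,190), (340,244) and (263,254), with the slot at its -y end. The caddy mouth spans about cols 221–310, and the bench edge is at row ~168. The mini container (427,193) and the ring (131,194) are clear on either side.

```bash
cat > h.py <<'E'
import numpy as np,cv2
def ray(im,uv,z):
    uv=np.atleast_2d(np.asarray(uv,float));P=np.array(im["pose"])
    d=np.c_[(uv[:,0]-im["cx"])/im["fx"],(uv[:,1]-im["cy"])/im["fy"],np.ones(len(uv))]@P[:3,:3].T
    c=P[:3,3];return (c+d*((z-c[2])/d[:,2])[:,None])[:,:2]
def boardmask(im,box):
    f=cv2.cvtColor(im["frame"],cv2.COLOR_RGB2HSV)
    m=cv2.inRange(f,(8,60,90),(24,200,255));k=np.zeros_like(m);x0,y0,x1,y1=box;k[y0:y1,x0:x1]=m[y0:y1,x0:x1];return k
def board(im,box):
    m=boardmask(im,box);cs,_=cv2.findContours(m,cv2.RETR_EXTERNAL,cv2.CHAIN_APPROX_NONE);c=max(cs,key=cv2.contourArea)
    w=ray(im,c[:,0,:],9).astype(np.float32)
    r=cv2.minAreaRect(w);b=cv2.boxPoints(r);return r,b,c
E
python3 - <<'E'
import pickle,numpy as np,cv2
from h import *
d=pickle.load(open("im0.pkl","rb"))
for n,box in(("top",(230,160,380,290)),("side",(230,190,340,300))):
    r,b,c=board(d[n],box);print(n,r,b.round(1).tolist())
t=d["top"]
g=cv2.cvtColor(t["frame"],cv2.COLOR_RGB2GRAY).astype(int)
for u in(60,180,200,340,380,480):
    col=g[150:185,u];k=np.argmin(np.diff(cv2.blur(col.astype(np.float32)[:,None],(1,3))[:,0]));print(u,150+k+.5,ray(t,[u,150+k+1],0))
print(g[145,210:325]);print(g[125:172,265])
for n,uv in(("top",[(221,136),(310,136),(221,165),(310,165)]),):
    print(ray(t,uv,-62))
print("ring,cont",ray(t,[(131,194),(427,193)],[16] and 16),ray(t,[(427,193)],48))
cv2.imwrite("pics/z.png",cv2.resize(t["frame"][120:270,200:360,::-1],None,fx=5,fy=4,interpolation=0))
E
```

```text
top ((538.9182739257812, -50.99534606933594), (162.78587341308594, 221.43824768066406), 6.879876613616943) [[444.79998779296875, 49.20000076293945], [471.3999938964844, -170.6999969482422], [633.0, -151.1999969482422], [606.5, 68.69999694824219]]
side ((537.70263671875, -49.424713134765625), (161.78689575195312, 225.64410400390625), 6.960750102996826) [[443.70001220703125, 52.79999923706055], [471.1000061035156, -171.1999969482422], [631.7000122070312, -151.60000610351562], [604.2999877929688, 72.4000015258789]]
60 166.5 [[700.72844241 634.65042259]]
180 167.5 [[696.85150447 287.71730429]]
200 166.5 [[699.64590817 229.77941371]]
340 167.5 [[ 695.59823232 -177.37517232]]
380 166.5 [[ 698.24489569 -294.20340255]]
480 165.5 [[ 700.43050121 -587.12504012]]
[183 182 185 183 182 184 185 182 183 182 150 115 100  37  37  37  38  37
  41  44  39  42  44  41  47  39  43  43  43  40  41  43  39  39  42  42
  41  44  40  39  44  40  41  43  40  43  46  42  42  42  39  42  39  41
  40  43  43  40  43  41  41  41  36  42  41  44  37  37  43  38  42  45
  39  40  42  43  41  38  41  44  43  40  40  40  45  38  40  38  44  42
  42  42  39  40  44  38  51 102 122 108 105 182 183 181 180 181 180 177
 180 180 180 176 180 178 179]
[185 182 184 184 183 184 185 157 144 129 115 115  76  46  43  38  40  42
  41  39  43  42  43  43  68  62  55  56  60  58  58  60  57  58  57  60
  56  58  56  55  57  59  86 119 127 124 125]
[[807.81116686 175.31045299]
 [807.26342687 -95.62109551]
 [718.14686584 174.73083378]
 [717.43801798 -94.59284423]]
ring,cont [[ 618.62522388  423.48346833]
 [ 618.78531233 -424.28296991]] [[ 613.9463748  -414.90662094]]
```

View pics/z.png

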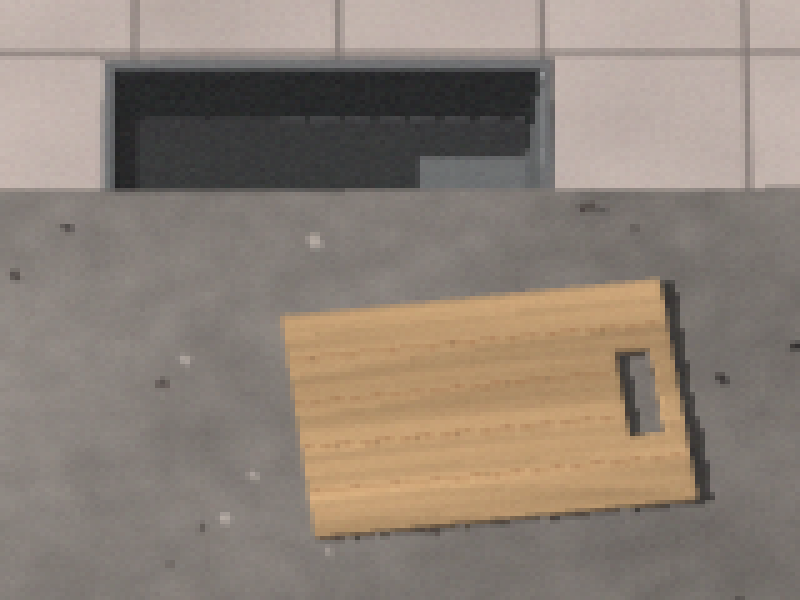

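>>> arm_command:
  commands:
    - [100,-0.187,0.09,-0.318,0,63.6,0]
    - [100,-0.187,0.09,-0.318,0,63.6,0]
    - [100,-0.187,0.09,-0.318,0,63.6,0]
    - [100,-0.187,0.09,-0.318,0,63.6,0]
    - [100,-0.187,0.09,-0.318,0,63.6,0]
    - [100,-0.187,0.09,-0.318,0,63.6,0]
    - [100,-0.187,0.09,-0.318,0,63.6,0]
    - [100,-0.187,0.09,-0.318,0,63.6,0]
    - [100,-0.187,0.09,-0.318,0,63.6,0]
    - [100,-0.187,0.09,-0.318,0,63.6,0]

```text
time: 1.15
tcp_pos: [479.2, 249.9, 201.3]
tool_rot: [0.708, -0.001, -0.0, -0.707]
contact_force: [-0.4, -0.2, 0.1]
grip_width: 0.998
```

```bash
cat >> h.py <<'E'
def st(o):
    from scipy.spatial.transform import Rotation as R
    M=R.from_quat(o["tool_rot"]).as_matrix();return M
def plan(o,tgt,th):
    M=st(o);d=M.T@(np.array(tgt)-o["tcp_pos"])/1000
    from scipy.spatial.transform import Rotation as R
    c,s=np.cos(np.radians(th)),np.sin(np.radians(th))
    D=np.array([[c,0,-s],[s,0,c],[0,-1,0]])
    return d.round(4),R.from_matrix(M.T@D).as_rotvec(degrees=True).round(2)
E
python3 - <<'E'
from h import *
from plant import get_obs
o=get_obs();print(o["time"],o["tcp_pos"],o["contact_force"],st(o).round(3).tolist());print(plan(o,(540,-215,150),0))
E
```

```text
1.15 [479.23234807 249.89023583 201.32429411] [-0.37264638 -0.22609241  0.14890953] [[1.0, -0.002, 0.001], [-0.001, -0.001, 1.0], [-0.002, -1.0, -0.001]]
(array([ 0.0616,  0.0518, -0.4647]), array([ 0.07, -0.08, -0.13]))
```

>>> arm_command:
  commands:
    - [100,0.062,0.05,-0.465,0,0,0]
    - [100,0.062,0.05,-0.465,0,0,0]
    - [100,0.062,0.05,-0.465,0,0,0]
    - [100,0.062,0.05,-0.465,0,0,0]
    - [100,0.062,0.05,-0.465,0,0,0]
    - [100,0.062,0.05,-0.465,0,0,0]
    - [100,0.062,0.05,-0.465,0,0,0]
    - [100,0.062,0.05,-0.465,0,0,0]
    - [100,0.062,0.05,-0.465,0,0,0]
    - [100,0.062,0.05,-0.465,0,0,0]

```text
time: 2.15
tcp_pos: [542.0, -218.3, 152.1]
tool_rot: [0.708, -0.0, 0.001, -0.706]
contact_force: [0.8, -0.0, 0.0]
grip_width: 1.002
```

```bash
python3 - <<'E'
from h import *
from plant import get_obs,get_image
o=get_obs();print(o["time"],o["tcp_pos"],o["contact_force"]);print(plan(o,(540,-215,74),0))
i=get_image("side");cv2.imwrite("pics/side1.png",i["frame"][:,:,::-1])
E
```

```text
2.15 [ 542.03273147 -218.2779869   152.06301437] [ 0.80027968 -0.00786005  0.0351824 ]
(array([-0.0021,  0.078 ,  0.0036]), array([ 0.21, -0.11,  0.04]))
```

View pics/side1.png

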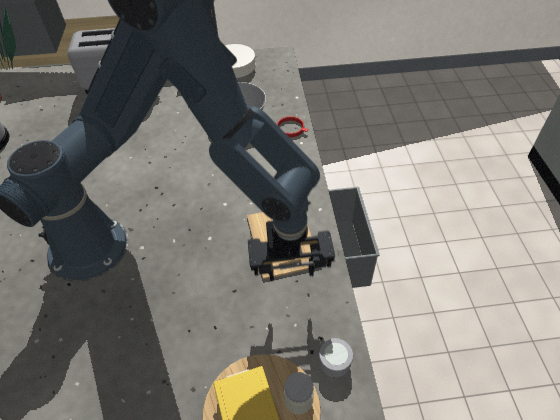

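The gripper sits beside the board's -y end, around (290,255), clear of the mini container. Now I'll descend.

>>> arm_command:
  commands:
    - [100,-0.002,0.03,0,0,0,0]
    - [100,-0.002,0.05,0,0,0,0]
    - [100,-0.002,0.065,0,0,0,0]
    - [100,-0.002,0.072,0,0,0,0]
    - [100,-0.002,0.077,0,0,0,0]
    - [100,-0.002,0.078,0,0,0,0]
    - [100,-0.002,0.078,0,0,0,0]

```text
time: 2.9
tcp_pos: [541.3, -220.8, 74.5]
tool_rot: [0.709, 0.0, 0.002, -0.705]
contact_force: [-0.5, 0.3, 0.4]
grip_width: 1.002
```

```bash
python3 - <<'E'
from h import *
from plant import get_obs,get_image
o=get_obs();print(o["time"],o["tcp_pos"],o["contact_force"])
for n in("side","top"):
    i=get_image(n);cv2.imwrite(f"pics/{n}2.png",i["frame"][:,:,::-1])
    f=i["frame"][200:350,200:360,::-1] if n=="side" else i["frame"][150:300,230:390,::-1]
    cv2.imwrite(f"pics/{n}2z.png",cv2.resize(f,None,fx=4,fy=4,interpolation=0))
E
```

```text
2.9 [ 541.26129978 -220.75046791   74.45535743] [-0.48441611  0.29540121  0.40400482]
```

View pics/side2z.png

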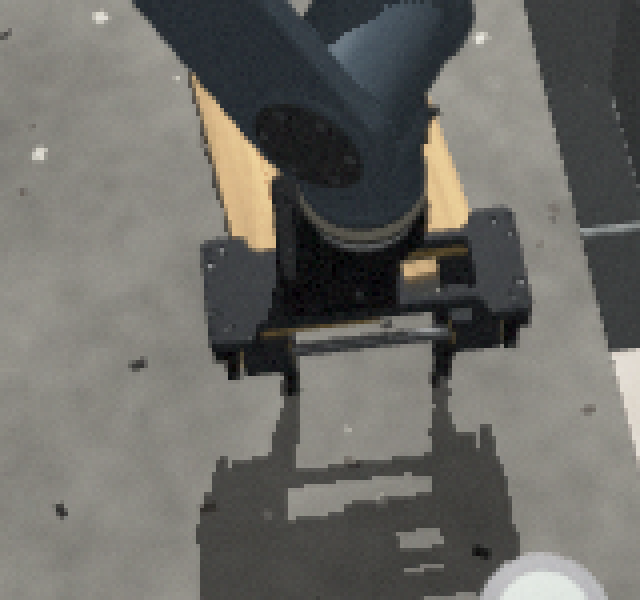

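View pics/top2z.png

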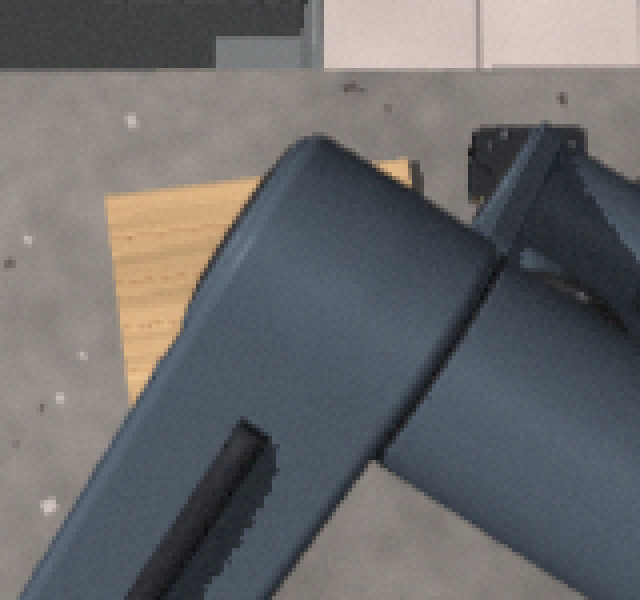

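>>> arm_command:
  commands:
    - [100,-0.002,0.001,0.015,0.3,0,0]
    - [100,-0.002,0.001,0.03,0.3,0,0]
    - [100,-0.002,0.001,0.04,0.3,0,0]
    - [100,-0.002,0.001,0.05,0.3,0,0]
    - [100,-0.002,0.001,0.06,0.3,0,0]
    - [100,-0.002,0.001,0.07,0.3,0,0]
    - [100,-0.002,0.001,0.08,0.3,0,0]
    - [100,-0.002,0.001,0.088,0.3,0,0]
    - [100,-0.002,0.001,0.094,0.3,0,0]
    - [100,-0.002,0.001,0.1,0.3,0,0]

```text
time: 4.0
tcp_pos: [539.9, -120.7, 73.1]
tool_rot: [0.708, 0.0, 0.003, -0.707]
contact_force: [-0.4, -2.3, 0.9]
grip_width: 0.995
```

```bash
python3 - <<'E'
from h import *
from plant import get_obs,get_image
o=get_obs();print(o["time"],o["tcp_pos"],o["contact_force"],plan(o,(538,-82,73.5),0))
for n in("side","top"):
    i=get_image(n)
    f=i["frame"][180:330,200:360,::-1] if n=="side" else i["frame"][150:300,200:360,::-1]
    cv2.imwrite(f"pics/{n}3z.png",cv2.resize(f,None,fx=4,fy=4,interpolation=0))
E
```

```text
4.0 [ 539.89804095 -120.65370934   73.07703224] [-0.39015378 -2.32905951  0.88605922] (array([-0.002 , -0.0005,  0.0386]), array([ 0.07, -0.19,  0.24]))
```

View pics/side3z.png

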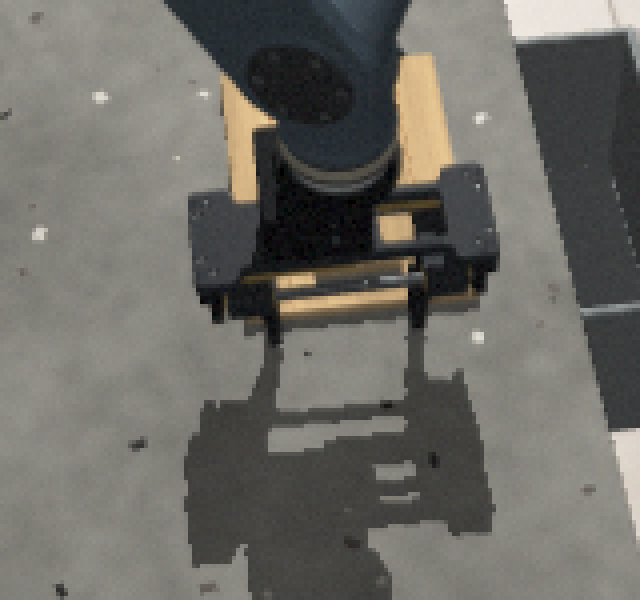

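View pics/top3z.png

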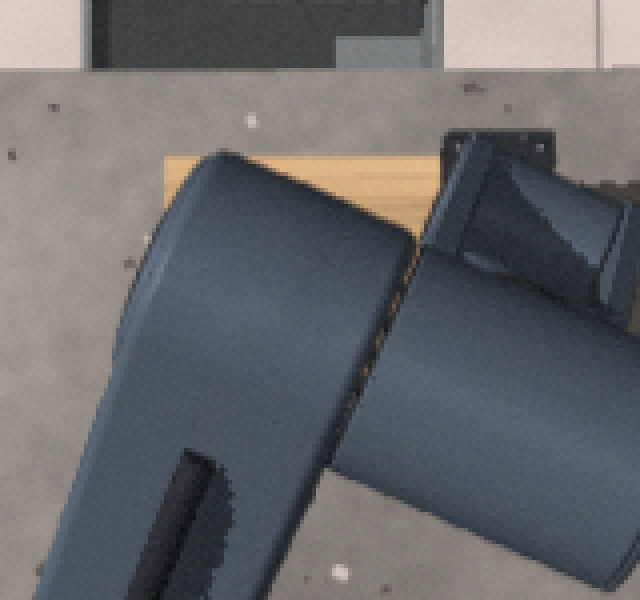

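The board is square against both fingers: in the top crop its front edge is level at y≈156 and its left edge is at x≈164, which is u≈241 in the full frame. I'll check how much +y push is left.

```bash
python3 - <<'E'
from h import *
import pickle
t=pickle.load(open("im0.pkl","rb"))["top"]
print(ray(t,[(240.6,195)],9), ray(t,[(219.7,140),(222.6,145),(306.6,145),(310.5,140)],-62))
s=pickle.load(open("im0.pkl","rb"))["side"]
cv2.imwrite("pics/s0z.png",cv2.resize(s["frame"][175:295,310:390,::-1],None,fx=7,fy=5,interpolation=0))
E
```

```text
[[615.76322345 111.20803005]] [[795.38846711 179.17688774]
 [779.85935668 170.2769325 ]
 [779.29482709 -84.95133012]
 [794.80675157 -97.00219086]]
```

View pics/s0z.png

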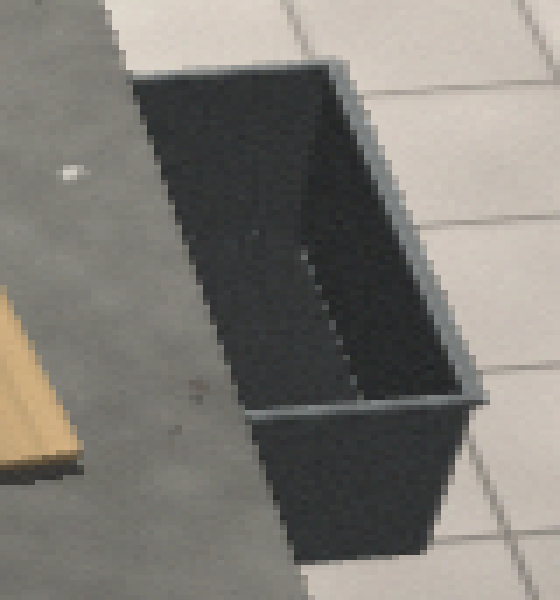

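```bash
python3 - <<'E'
from h import *
import pickle
s=pickle.load(open("im0.pkl","rb"))["side"]
f=lambda x,y:(310+x/7-.5,175+y/5-.5)
print(ray(s,[f(347,60),f(490,402)],-62)) # outer far corners
print(ray(s,[f(134,80),f(248,416),f(105,0),f(310,600)],0)) # bench edge
E
```

```text
[[814.10801977 180.18001276]
 [812.31051781 -91.91650015]]
[[ 699.75987219  120.77503235]
 [ 698.58803629 -128.98170424]
 [ 699.25970491  189.86995602]
 [ 697.89608458 -243.51400668]]
```

>>> arm_command:
  commands:
    - [100,-0.001,0,0.008,0,-0.2,0]
    - [100,-0.001,0,0.016,0,-0.2,0]
    - [100,-0.001,0,0.024,0,-0.2,0]
    - [100,-0.001,0,0.032,0,-0.2,0]
    - [100,-0.001,0,0.037,0,-0.2,0]
    - [100,-0.001,0,0.04,0,-0.2,0]
    - [100,-0.001,0,0.04,0,-0.2,0]

```text
time: 4.8
tcp_pos: [538.4, -79.2, 72.8]
tool_rot: [-0.707, -0.001, -0.0, 0.707]
contact_force: [0.4, -0.4, -0.2]
grip_width: 1.004
```

>>> arm_command:
  commands:
    - [100,0,0,-0.02,0,0,0]
    - [100,0,0,-0.06,0,0,0]
    - [100,0,-0.03,-0.08,0,0,0]
    - [100,0,-0.08,-0.09,0,0,0]
    - [100,0,-0.08,-0.09,0,0,0]

```text
time: 5.3
tcp_pos: [541.2, -172.5, 157.8]
tool_rot: [0.709, 0.004, 0.005, -0.705]
contact_force: [1.3, 0.4, -0.3]
grip_width: 0.999
```

```bash
python3 - <<'E'
from h import *
from plant import get_obs
o=get_obs();print(o["time"],o["tcp_pos"],plan(o,(420,-60,155),90),plan(o,(420,-60,155),-90),o["qpos"])
E
```

```text
5.3 [ 541.24608317 -172.49193011  157.7855962 ] (array([-0.1214,  0.0007,  0.1123]), array([  0.77, -90.08,   0.33])) (array([-0.1214,  0.0007,  0.1123]), array([-0.33, 89.92,  0.77])) [-0.50584449  0.63727857  1.69696019  0.00219287  0.79428979 -0.50600715]
```

>>> arm_command:
  commands:
    - [100,-0.12,0,0.21,0,-90,0]
    - [100,-0.12,0,0.21,0,-90,0]
    - [100,-0.12,0,0.21,0,-90,0]
    - [100,-0.12,0,0.21,0,-90,0]
    - [100,-0.12,0,0.21,0,-90,0]
    - [100,-0.12,0,0.21,0,-90,0]
    - [100,-0.12,0,0.21,0,-90,0]
    - [100,-0.12,0,0.21,0,-90,0]
    - [100,-0.12,0,0.21,0,-90,0]
    - [100,-0.12,0,0.21,0,-90,0]

```text
time: 6.3
tcp_pos: [420.8, 38.1, 154.9]
tool_rot: [0.519, 0.485, -0.482, -0.512]
contact_force: [0.7, -1.1, -0.1]
grip_width: 1.0
```

>>> arm_command:
  commands:
    - [100,0,0,0,0,-5,0]
    - [100,0,0,0,0,-5,0]

```text
time: 6.5
tcp_pos: [420.0, 38.5, 154.5]
tool_rot: [0.497, 0.507, -0.505, -0.491]
contact_force: [-0.2, 0.3, -0.3]
grip_width: 0.998
```

```bash
python3 - <<'E'
from h import *
from plant import get_obs,get_image
o=get_obs();print(o["time"],o["tcp_pos"],plan(o,(415,41,74),90))
for n in("top","side"):
    i=get_image(n);cv2.imwrite(f"pics/{n}4.png",i["frame"][:,:,::-1])
E
```

```text
6.5 [420.03758578  38.51036715 154.47309549] (array([0.0029, 0.0804, 0.0056]), array([ 0.47,  1.36, -0.23]))
```

View pics/top4.png

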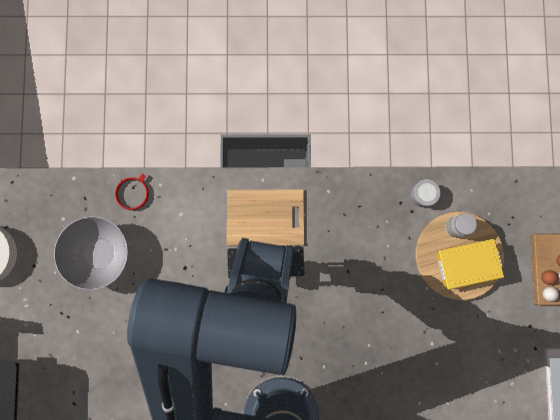

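View pics/side4.png

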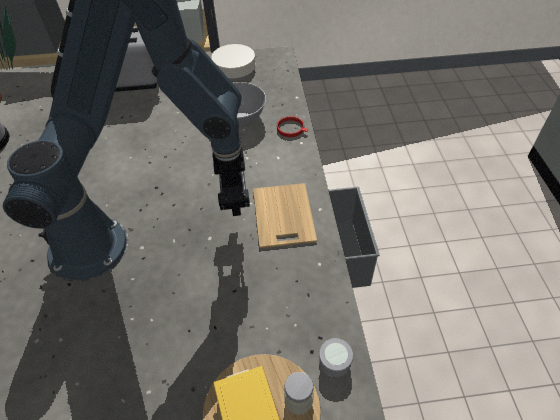

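```bash
cat >> h.py <<'E'
def look(box=(210,185,350,270)):
    from plant import get_image
    s=get_image("side");r,b,c=board(s,box);print("side c",np.round(r[0],1),np.round(r[1],1),round(r[2],2));print(b.round(1).tolist())
    t=get_image("top");return s,t
E
python3 - <<'E'
from h import *
s,t=look((235,170,345,270))
m=boardmask(t,(215,175,320,240));ys,xs=np.where(m>0)
print(xs.min(),xs.max(),ys.min()); print(ray(t,[(xs.min()-.5,ys.min()),(xs.max()+.5,ys.min()-.5)],9))
for u in range(230,300,15):
    print(u,np.where(m[:,u])[0].min(),end=' ')
E
```

```text
side c [550.9  42.7] [161.6 226.8] 0.03
[[470.1000061035156, 156.0], [470.20001220703125, -70.80000305175781], [631.7999877929688, -70.69999694824219], [631.7000122070312, 156.10000610351562]]
226 303 189
[[633.33882241 154.65467933]
 [634.09287414 -69.84796758]]
230 190 245 189 260 189 275 190 290 189
```

>>> arm_command:
  commands:
    - [100,0.003,0.03,0,0.4,1.4,0]
    - [100,0.003,0.055,0,0.4,1.4,0]
    - [100,0.003,0.07,0,0.4,1.4,0]
    - [100,0.003,0.077,0,0.4,1.4,0]
    - [100,0.003,0.08,0,0.4,1.4,0]
    - [100,0.003,0.08,0,0.4,1.4,0]

```text
time: 7.3
tcp_pos: [421.4, 40.9, 74.7]
tool_rot: [0.502, 0.499, -0.5, -0.499]
contact_force: [-0.1, 0.8, -0.8]
grip_width: 1.002
```

```bash
python3 - <<'E'
from h import *
from plant import get_obs
o=get_obs();print(o["time"],o["tcp_pos"],plan(o,(545,42,73.5),90))
E
```

```text
7.3 [421.36369892  40.87997655  74.73061557] (array([ 0.0014,  0.0015, -0.1236]), array([ 0.14, -0.13, -0.25]))
```

>>> arm_command:
  commands:
    - [100,0.001,0.001,-0.015,0,0,0]
    - [100,0.001,0.001,-0.03,0,0,0]
    - [100,0.001,0.001,-0.037,0,0,0]
    - [100,0.001,0.001,-0.045,0,0,0]
    - [100,0.001,0.001,-0.055,0,0,0]
    - [100,0.001,0.001,-0.065,0,0,0]
    - [100,0.001,0.001,-0.075,0,0,0]
    - [100,0.001,0.001,-0.085,0,0,0]
    - [100,0.001,0.001,-0.093,0,0,0]
    - [100,0.001,0.001,-0.1,0,0,0]

```text
time: 8.3
tcp_pos: [522.3, 41.6, 73.9]
tool_rot: [0.502, 0.499, -0.5, -0.499]
contact_force: [-3.4, -0.4, 3.2]
grip_width: 1.001
```

```bash
python3 - <<'E'
from h import *
from plant import get_obs
o=get_obs();print(o["time"],o["tcp_pos"],o["contact_force"],plan(o,(567,42,73),90))
s,t=look((235,170,360,270))
cv2.imwrite("pics/top5.png",t["frame"][:,:,::-1]);cv2.imwrite("pics/side5.png",s["frame"][:,:,::-1])
m=boardmask(t,(215,150,320,240));ys,xs=np.where(m>0)
print(ray(t,[(xs.min()-.5,ys.min()),(xs.max()+.5,ys.min()-.5)],9))
for u in range(230,300,15):
    print(u,np.where(m[:,u])[0].min(),end=' ')
E
```

```text
8.3 [522.33357273  41.61400281  73.9421671 ] [-3.35728261 -0.42603661  3.21603723] (array([ 0.0005,  0.0011, -0.0447]), array([ 0.17, -0.13, -0.26]))
side c [612.6  42.3] [226.7 158.7] 89.88
[[533.0, -70.9000015258789], [691.7000122070312, -71.19999694824219], [692.2000122070312, 155.5], [533.5, 155.8000030517578]]
[[694.68826463 152.11000715]
 [695.55811876 -70.47102813]]
230 168 245 168 260 168 275 168 290 168
```

View pics/side5.png

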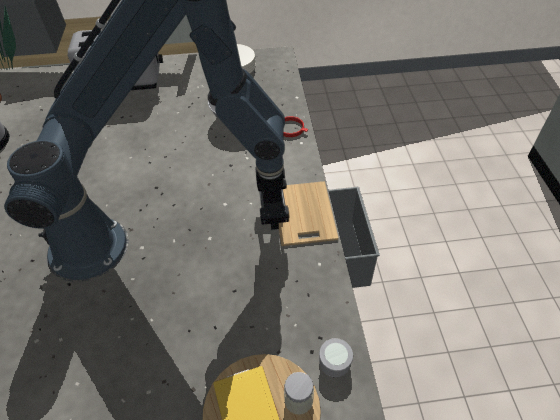

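>>> arm_command:
  commands:
    - [100,0,0,-0.008,0,0,0]
    - [100,0,0,-0.016,0,0,0]
    - [100,0,0,-0.024,0,0,0]
    - [100,0,0,-0.032,0,0,0]
    - [100,0,0,-0.038,0,0,0]
    - [100,0,0,-0.042,0,0,0]
    - [100,0,0,-0.044,0,0,0]
    - [100,0,0,-0.044,0,0,0]

```text
time: 9.2
tcp_pos: [568.2, 41.3, 74.4]
tool_rot: [0.504, 0.5, -0.499, -0.497]
contact_force: [-0.6, 0.1, 1.1]
grip_width: 0.996
```

>>> arm_command:
  commands:
    - [100,0,0,0.02,0,0,0]
    - [100,0,0,0.06,0,0,0]
    - [100,0,-0.02,0.1,0,0,0]
    - [100,0,-0.06,0.13,0,0,0]
    - [100,0,-0.08,0.13,0,0,0]

```text
time: 9.7
tcp_pos: [431.8, 42.8, 154.5]
tool_rot: [0.502, 0.499, -0.5, -0.499]
contact_force: [1.5, 0.1, 0.2]
grip_width: 1.003
```

```bash
python3 - <<'E'
from h import *
from plant import get_obs
o=get_obs();print(o["time"],o["tcp_pos"],o["contact_force"])
s,t=look((255,170,370,270))
cv2.imwrite("pics/top6.png",t["frame"][:,:,::-1]);cv2.imwrite("pics/side6.png",s["frame"][:,:,::-1])
m=boardmask(t,(215,145,320,215));ys,xs=np.where(m>0)
print(xs.min(),xs.max(),ys.min(),ys.max())
print(ray(t,[(xs.min()-.5,ys.min()-.5),(xs.max()+.5,ys.min()-.5),(265,ys.max()+.5)],9))
for u in range(230,303,10):
    print(u,np.where(m[:,u])[0].min(),np.where(m[:,u])[0].max(),end=' ')
cv2.imwrite("pics/t6z.png",cv2.resize(t["frame"][120:240,200:340,::-1],None,fx=5,fy=5,interpolation=0))
cv2.imwrite("pics/s6z.png",cv2.resize(s["frame"][160:280,250:390,::-1],None,fx=5,fy=5,interpolation=0))
E
```

```text
9.7 [431.81450197  42.80896378 154.53230068] [1.49659417 0.09926414 0.16746754]
side c [658.8  41.9] [226.2 162.1] 89.9
[[577.5, -71.0], [739.7000122070312, -71.30000305175781], [740.0999755859375, 154.89999389648438], [577.9000244140625, 155.10000610351562]]
227 303 152 208
[[743.26906738 152.37037019]
 [742.74454071 -70.94934718]
 [576.43195906  41.19606598]]
230 153 207 240 153 207 250 153 207 260 152 207 270 152 207 280 152 207 290 152 207 300 152 207
```

View pics/t6z.png

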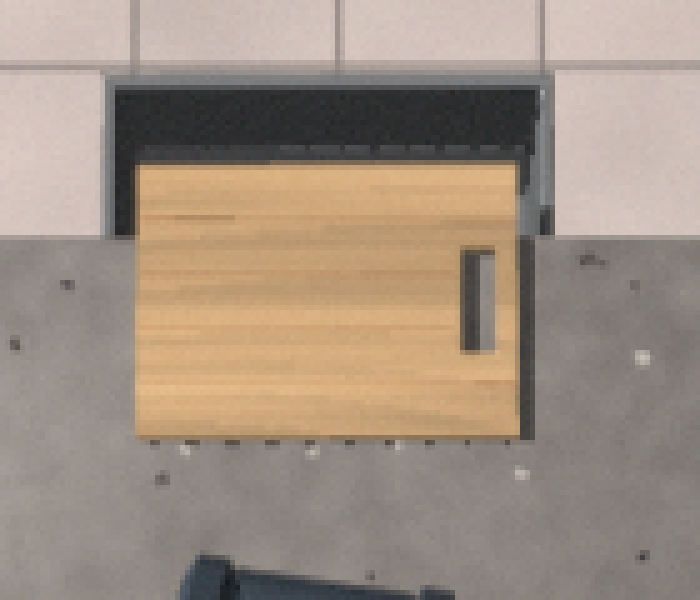

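View pics/s6z.png

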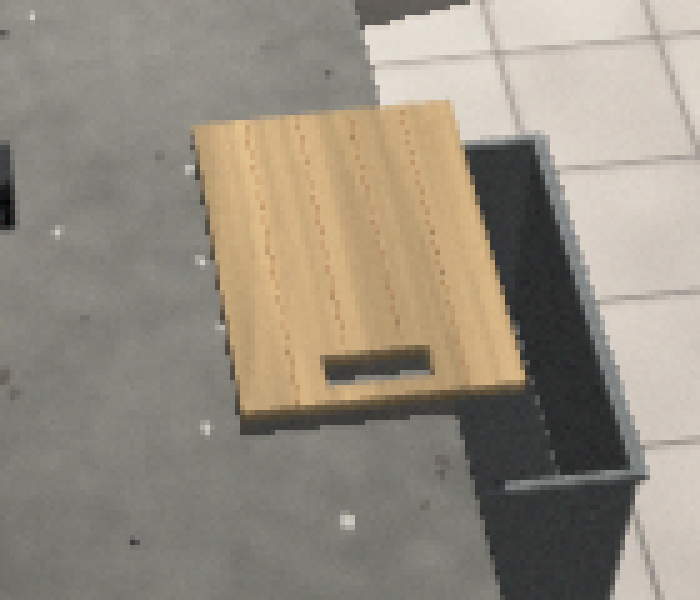

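In the zoomed top crop the board is square, with its front at row ~163 and the bench edge at row ~237. Both of its ends lie inside the caddy walls (x≈115 and 540). I'll check the bystanders, then hand in.

```bash
python3 - <<'E'
import pickle,cv2,numpy as np
from plant import sign_off,get_obs
a=pickle.load(open("im0.pkl","rb"))["top"]["frame"];b=cv2.imread("pics/top6.png")[:,:,::-1]
for n,(x0,y0,x1,y1) in dict(ring=(110,170,155,215),cont=(408,175,445,212),turnt=(415,210,505,300)).items():
    print(n,np.abs(a[y0:y1,x0:x1].astype(int)-b[y0:y1,x0:x1]).mean().round(2), cv2.phaseCorrelate(*[cv2.cvtColor(np.ascontiguousarray(k[y0:y1,x0:x1]),cv2.COLOR_RGB2GRAY).astype(np.float32) for k in(a,b)]))
print(np.abs(get_obs()["dq"]).max());print(sign_off())
E
```

```text
ring 10.05 ((0.48639106595031123, 0.40310857158401703), 0.9963968166304223)
cont 11.96 ((-0.02452170232430717, -0.02021720263779514), 1.0084745222330094)
turnt 17.22 ((0.057489917993784445, -0.0038824664123069397), 0.7105167036291994)
0.06270131005929531
the job is handed in; nothing more can be done
None
```

I pushed the board into place with two open fingertips and handed the job in at about 10 s of the 64 s allowed. The first push was along +y, which also squared it up; the second was along +x, out over the edge. I then backed the gripper off and raised it clear of the board. I never commanded a grasp or a lift.

**Last checks**

| Check | Measured | Allowed |
|---|---|---|
| Overhang | about 40–41 mm (front edge at x ≈ 739–740 mm, bench edge ≈ 699 mm) | 30–50 mm |
| Angle to the edge | about 0 rad | under 0.09 rad |
| Board centre along the bench | y ≈ 41–42 mm; caddy centre ≈ 41 mm (top camera) or 44 mm (side camera) | within 20 mm |

- **Camera disagreement:** for the front edge, the top view's outline read up to 743 mm (44 mm overhang), because it makes the board look slightly too long. Board-centre readings put it at 739–740 mm. For the caddy centre, the two cameras differ by 3 mm. All of these are within the limits.
- **Bystanders:** the egg ring, mini container and turntable show shifts of under 1 pixel (about 3 mm) in the top view. The turntable match was weaker than the others. Mean brightness differences in those areas were 10–17 grey levels, which I did not look into. I did not measure the bowl, but the arm passed well above it.
- **Arm at hand-in:** one joint still read 0.06 rad/s. The gripper was clear of everything.

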